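# Make up the sample carrier for an ash test

## Task

Make up the carrier for the ash test: stand the large capped bottle, the smallest capped vial and the porcelain crucible upright on the bottom of the insert pocket that is bored for each. The plastic cup standing in the crucible's pocket does not belong there (it would melt in the furnace): stand it upright in the metal tray on the bench. Leave the vial without a cap and the middle-sized capped vial standing where they are.

Things in the scene. Friction and masses are not known exactly. Their poses are not given: they have to be found in the camera images.
- plastic_cup: thin white translucent plastic cup, 44 mm across the rim, 32 mm across the foot, 49 mm tall, open at the top; at the start it stands in the pocket of insert_crucible. Origin at the centre of its underside, z up.
- crucible: white porcelain crucible, 44 mm across the rim, 28 mm across the foot, 36 mm tall, open at the top, standing on the bench; pinch it from outside below the rim. Origin at the centre of its underside, z up.
- small_vial: smallest capped vial, brown body 28 mm in diameter up to 40 mm height, then a shoulder, black screw cap 21 mm in diameter from 47 mm to 58 mm height, standing on the bench. Origin at the centre of its underside, z up.
- large_bottle: large brown bottle with a black screw cap, body 57 mm in diameter up to about 80 mm height, cap 42 mm in diameter from 88 mm to 112 mm height, standing on the bench. Origin at the centre of its underside, z up.
- medium_vial: middle-sized capped brown vial, 35 mm in diameter, 72 mm tall, standing on the bench; not part of the set, to be left alone. Origin at the centre of its underside, z up.
- uncapped_vial: brown glass vial without a cap, open neck, 28 mm in diameter, 56 mm tall, standing on the bench; not part of the set, to be left alone. Origin at the centre of its underside, z up.
- insert_vial: square grey plastic insert 86 x 86 x 26 mm, one of three side by side in a low steel carrier (walls 22 mm high), 90 mm apart along the insert's y axis, in any order; fixed. Round pocket with a 4 mm bevel, bored for the small vial: 37 mm wide, 22 mm deep, floor 4 mm above the origin. Origin: centre of its underside, 2 mm above the worktop, on the pocket's axis; z up.
- insert_crucible: square grey plastic insert 86 x 86 x 26 mm, one of three side by side in a low steel carrier (walls 22 mm high), 90 mm apart along the insert's y axis, in any order; fixed. Round pocket with a 4 mm bevel, bored for the crucible: 46 mm wide, 14 mm deep, floor 12 mm above the origin. Origin: centre of its underside, 2 mm above the worktop, on the pocket's axis; z up.
- insert_bottle: square grey plastic insert 86 x 86 x 26 mm, one of three side by side in a low steel carrier (walls 22 mm high), 90 mm apart along the insert's y axis, in any order; fixed. Round pocket with a 4 mm bevel, bored for the large bottle: 67 mm wide, 22 mm deep, floor 4 mm above the origin. Origin: centre of its underside, 2 mm above the worktop, on the pocket's axis; z up.
- ware_tray: shallow square metal tray on the bench for the cup, 130 x 130 mm outside, 124 mm inside, walls 16 mm high, floor 3 mm thick; fixed in place. Origin at the centre of its underside; x and y along its sides, z up.
Things that resemble listed ones, but are neither listed nor needed, are in the scene too. What is shaped like the crucible but purple is not meant.

How it is judged:
At the end, for the whole second after the job is handed in: Small vial, crucible and large bottle at rest upright (0.15 rad) on their own pocket's floor (8 mm sideways, 4 mm in height); the cup at rest upright on the tray's floor, within 45 mm of its centre along each side; uncapped and medium vials upright within 20 mm of their start (horizontal distance between small_vial and insert_vial below 0.008 m and z of small_vial in the frame of insert_vial between 0 and 0.008 m and angle between each of small_vial, crucible, large_bottle, plastic_cup, uncapped_vial, medium_vial's own z axis and vertical below 0.15 rad and linear speed of each of small_vial, crucible, large_bottle, plastic_cup below 0.02 m/s and horizontal distance between crucible and insert_crucible below 0.008 m and z of crucible in the frame of insert_crucible between 0.008 and 0.016 m and horizontal distance between large_bottle and insert_bottle below 0.008 m and z of large_bottle in the frame of insert_bottle between 0 and 0.008 m and x of plastic_cup in the frame of ware_tray between -0.045 and 0.045 m and y of plastic_cup in the frame of ware_tray between -0.045 and 0.045 m and z of plastic_cup in the frame of ware_tray between -0.002 and 0.01 m and distance of each of uncapped_vial, medium_vial from where it was at the start of the episode below 0.02 m); the robot touches nothing.
It fails at once if the uncapped vial or the medium vial was carried off or knocked away (moved more than 30 mm) (distance of any of uncapped_vial, medium_vial from where it was at the start of the episode above 0.03 m).
It also fails if it takes over 99 s, if anything falls off the work surface, if the arm or the gripper's body presses on something with over 40 N, if the wrist force passes 120 N, or if a joint passes its speed limit or range.

## Robot

A 7-joint arm with a two-finger parallel gripper is mounted at the origin on a cart in front of the work surface, level with it; the furniture and walls round the work are solid. World frame = base frame: x ahead of the robot, y to its left, z up, the work surface at z = 0. Lengths are in m, angles in rad, forces in N, time in s.
With the tool pointing down it reaches from about 0.35 to 0.9 m from the base axis. Payload 7.2 kg.
Tool frame: the origin (TCP) lies between the finger pads; the fingertips stand r.tcp_to_tips ahead of it and the grasp point (between the pads) lies 5 mm behind it (r.tcp_to_tips is the distance from the TCP to the fingertips, in m); x points along the fingers, z is the direction in which the jaws open and shut, and the axes are right-handed (so a half turn about x gives the same grasp; the last joint's range is limited). The gripper opens to 88 mm and grips with 3 to 60 N. Pads are 20 mm wide; open, the fingers measure 115 mm over their backs; the gripper's body (75 mm by 178 mm) begins 61 mm behind the grasp point.
Start: joints at [-1.271, 0.411, -0.013, 1.596, 0.006, 1.134, -0.082], TCP at [0.225, 0.583, 0.237] pointing down, gripper open.
Joint ranges: [-2.95, 2.95], [-0.29, 1.99], [-1.47, 1.44], [0.14, 2.54], [-1.03, 4.17], [0.13, 1.85], [-2.86, 2.86]. Speed limits (rad/s): [2.39, 2.39, 3.01, 3.01, 3.14, 3.14, 3.14].

## Interface

Orientations are given as a unit quaternion [x, y, z, w].
In Python, from rig import r, solver, imaging, job gives the robot as it stands. The module is installed in compiled form; this text tells all that it offers. Calls block until the motion is done:
- r.move_pose(position, orientation): joint-space move of the TCP to a pose.
- r.move_straight(position, orientation=None, speed=0.15): straight line of the TCP; orientation=None keeps the orientation; speed is the mean speed in m/s.
- r.movej(angles): joint-space move.
- r.let_go() and r.clamp(grip_force=None): open the fingers fully, or close them until they stop; grip_force is the grip in N (None keeps the last).
- r.pause(seconds).
- solver.ik(position, orientation): joint angles nearest the present ones, or None.
- imaging.read_camera(name): name is "scene" or "top"; returns the picture (384x512x3 uint8, blue, green, red); there is no depth.
- imaging.camera_params(name): a dict with "mtx" (3x3 intrinsics, pixels), "T" (4x4, takes a point from camera to world coordinates). Camera axes: x right, y up, looking along -z (the intrinsics and any distortion apply to the point x, -y, -z); pixel columns grow to the right and rows downward; lengths in m; the calibration is good to about 2 mm. A picture is of the moment at which its call begins. camera_params takes no time and is no camera call.
A pose or a line that the arm cannot do raises r.MotionError and nothing moves.
- job.close_job(): hands the job in, once; it reports no verdict.
Readings, each from a call of its own:
- r.get_time_s(): time.
- r.get_joint_positions(): joint angles.
- r.get_dq(): joint speeds.
- r.get_joint_torque(): joint torques, N m.
- r.get_tool_pos(): TCP position.
- r.get_ee_rot(): TCP orientation.
- r.get_contact_force(): force on the tool from outside, world axes, zero at the start.
- r.get_torque(): the same for the moment, N m.
- r.get_grip_width(): opening from 0.0 (shut) to 1.0 (fully open).
Only numpy, scipy, OpenCV 4.12 (cv2) and the standard library are available. Lean on these libraries where they do the work, as an engineer would, in place of code of your own. Each camera call takes 0.05 s, during which the arm holds its last target.

## Working session

There is one attempt and no reset: what is moved stays moved. The work goes in short steps, each a Python script; the robot and the scene stay as the last script left them, time stands still between calls to the robot, and variables do not carry over. Pictures are saved under pics/ and viewed, and the job is handed in when it is done.

```bash
mkdir -p pics; python3 - <<'E'
from rig import r, solver, imaging, job
import cv2,numpy as np
np.set_printoptions(precision=4,suppress=True)
for n in ["scene","top"]:
    p=imaging.camera_params(n); print(n,p)
    cv2.imwrite(f"pics/{n}0.png",imaging.read_camera(n))
print(r.get_time_s(),r.tcp_to_tips,r.get_tool_pos(),r.get_ee_rot(),r.get_grip_width())
E
```

```text
scene {'mtx': array([[416.6503,   0.    , 257.6571],
       [  0.    , 416.6503, 188.1666],
       [  0.    ,   0.    ,   1.    ]]), 'T': array([[ 0.6208,  0.4821, -0.6182, -0.1719],
       [-0.7839,  0.3923, -0.4812, -0.6506],
       [ 0.0105,  0.7834,  0.6215,  0.8631],
       [ 0.    ,  0.    ,  0.    ,  1.    ]])}
top {'mtx': array([[468.6038,   0.    , 248.3463],
       [  0.    , 468.6038, 195.2811],
       [  0.    ,   0.    ,   1.    ]]), 'T': array([[ 0.0066,  0.9942, -0.1076,  0.4496],
       [-0.9999,  0.0048, -0.0166, -0.0552],
       [-0.016 ,  0.1077,  0.9941,  1.4163],
       [ 0.    ,  0.    ,  0.    ,  1.    ]])}
0.1 0.014 [0.2246 0.5828 0.2359] [-0.4005  0.5834  0.3998  0.5826] 1.0002744566484796
```

View pics/scene0.png

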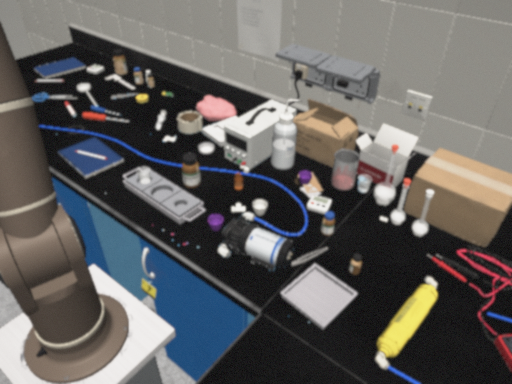

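View pics/top0.png

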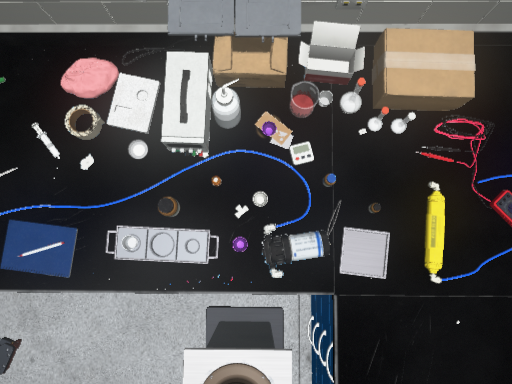

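```bash
python3 - <<'E'
import cv2
a=cv2.imread('pics/scene0.png')
cv2.imwrite('pics/s_z1.png',cv2.resize(a[140:300,110:380],None,fx=2.9,fy=2.9,interpolation=cv2.INTER_CUBIC))
b=cv2.imread('pics/top0.png')
cv2.imwrite('pics/t_z1.png',cv2.resize(b[160:285,95:275],None,fx=4.4,fy=4.4,interpolation=cv2.INTER_CUBIC))
cv2.imwrite('pics/t_z2.png',cv2.resize(b[130:285,225:405],None,fx=3.8,fy=3.8,interpolation=cv2.INTER_CUBIC))
E
```

```text
(no output)
```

View pics/s_z1.png

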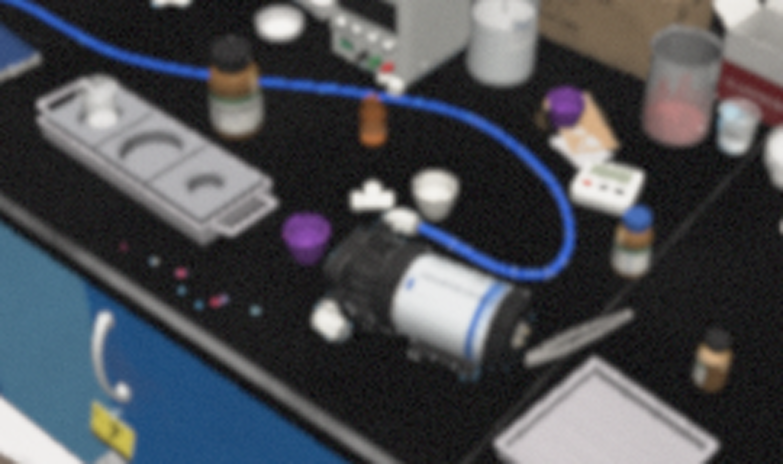

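View pics/t_z1.png

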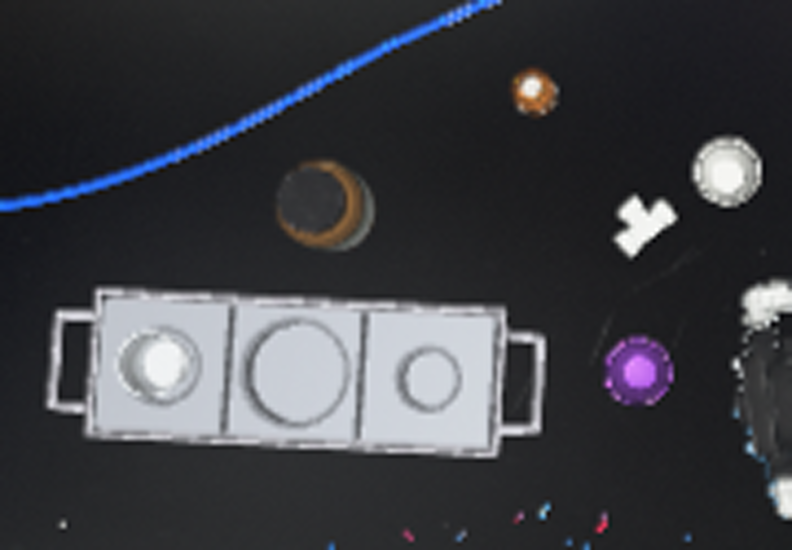

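View pics/t_z2.png

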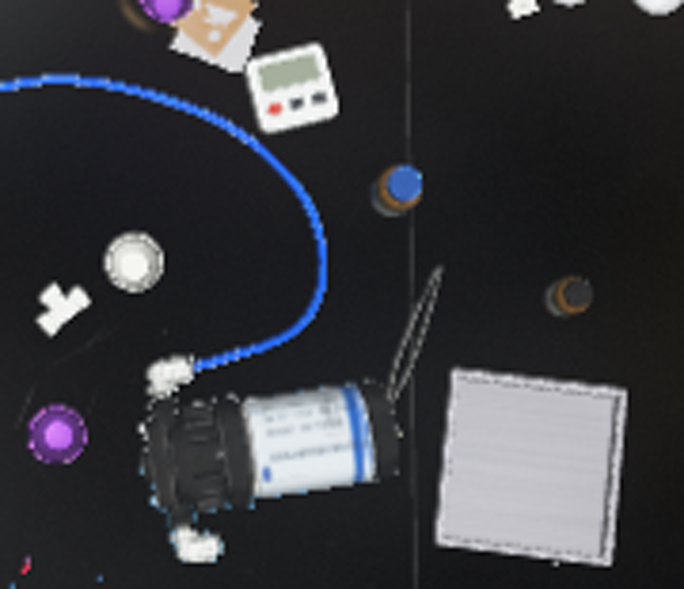

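```bash
cat > h.py <<'E'
import cv2,numpy as np
from rig import r, solver, imaging, job
np.set_printoptions(precision=4,suppress=True)
P={n:imaging.camera_params(n) for n in("scene","top")}
def proj(n,X):
    X=np.atleast_2d(X);T=P[n]["T"];c=(X-T[:3,3])@T[:3,:3]
    c=c*[1,-1,-1];q=c@P[n]["mtx"].T;return q[:,:2]/q[:,2:]
def back(n,uv,z):
    T=P[n]["T"];d=np.linalg.solve(P[n]["mtx"],[uv[0],uv[1],1])*[1,-1,-1]
    d=T[:3,:3]@d;o=T[:3,3];return (o+d*(z-o[2])/d[2])
def zt(u,v,s,ox,oy): return ((u+.5)/s-.5+ox,(v+.5)/s-.5+oy)
E
python3 - <<'E'
from h import *
t1=lambda u,v:zt(u,v,4.4,95,160)
t2=lambda u,v:zt(u,v,3.8,225,130)
s1=lambda u,v:zt(u,v,2.9,110,140)
for n,(tp,sc,z) in dict(bottle=(t1(313,198),s1(232,42),.112),cruc=(t1(728,172),s1(436,185),.036),cruc2=(t2(134,262),s1(436,185),.036),
 small=(t2(575,295),s1(716,335),.058),pb=(t1(297,373),s1(153,147),.028),pv=(t1(429,379),s1(206,182),.028),pc=(t1(158,365),s1(100,115),.028),
 med=(t2(405,183),s1(637,214),.072),unc=(t1(531,87),s1(373,99),.056),
 tc1=(t2(452,370),s1(595,358),.016),tc2=(t2(627,388),s1(718,445),.016)).items():
    print(n,back("top",tp,z),back("scene",sc,z))
for uv in [(452,370),(627,388),(609,564),(436,545)]: print(back("top",t2(*uv),.016))
E
```

```text
bottle [0.5634 0.1979 0.112 ] [0.5752 0.2106 0.112 ]
cruc [ 0.589  -0.0669  0.036 ] [ 0.5965 -0.0624  0.036 ]
cruc2 [ 0.5894 -0.0664  0.036 ] [ 0.5965 -0.0624  0.036 ]
small [ 0.5636 -0.4022  0.058 ] [ 0.5717 -0.3998  0.058 ]
pb [0.4527 0.2219 0.028 ] [0.4582 0.2249 0.028 ]
pv [0.4493 0.133  0.028 ] [0.4536 0.1362 0.028 ]
pc [0.4575 0.3159 0.028 ] [0.4593 0.3156 0.028 ]
med [ 0.6472 -0.2719  0.072 ] [ 0.653  -0.2681  0.072 ]
unc [0.6433 0.0648 0.056 ] [0.6501 0.07   0.056 ]
tc1 [ 0.5077 -0.3158  0.016 ] [ 0.5146 -0.3132  0.016 ]
tc2 [ 0.4945 -0.4517  0.016 ] [ 0.4976 -0.4482  0.016 ]
[ 0.5077 -0.3158  0.016 ]
[ 0.4945 -0.4517  0.016 ]
[ 0.3587 -0.4344  0.016 ]
[ 0.3722 -0.3013  0.016 ]
```

```bash
cat >> h.py <<'E'
def circ(x,y,z,d,k=40):
    a=np.linspace(0,2*np.pi,k);return np.c_[x+d/2*np.cos(a),y+d/2*np.sin(a),np.full(k,z)]
def overlay(n,img,curves,box,s,out):
    x0,y0,x1,y1=box
    I=cv2.resize(img[y0:y1,x0:x1],None,fx=s,fy=s,interpolation=cv2.INTER_CUBIC)
    for c,col in curves:
        q=proj(n,c);q=(q-[x0,y0]+.5)*s-.5
        cv2.polylines(I,[np.round(q).astype(np.int32)],False,col,1,cv2.LINE_AA)
    cv2.imwrite(out,I)
E
cat > ov.py <<'E'
from h import *
G=(0,255,0);R=(0,0,255);Y=(0,255,255)
C=[]
def add(x,y,l,col=G):
    for z,d in l: C.append((circ(x,y,z,d),col))
def build(o):
    add(*o['bottle'],[(.112,.042),(.088,.042),(.08,.057),(0,.057)])
    add(*o['cruc'],[(.036,.044),(0,.028)])
    add(*o['small'],[(.058,.021),(.04,.028),(0,.028)])
    pb=np.array(o['pb']);t=o['th'];e=np.array([-np.sin(t),np.cos(t)]);f=np.array([np.cos(t),np.sin(t)])
    add(*pb,[(.028,.075),(.006,.067)],R)
    add(*(pb-.09*e),[(.028,.045)],R); add(*(pb+.09*e),[(.028,.054)],R)
    add(*(pb+.09*e),[(.014,.032),(.063,.044)],Y)
    q=np.array([np.r_[pb+i*.0430*f+j*.133*e,.028] for i,j in((-1,-1),(1,-1),(1,1),(-1,1),(-1,-1))])
    C.append((q,R))
    t=o['tt'];e=np.array([-np.sin(t),np.cos(t)]);f=np.array([np.cos(t),np.sin(t)]);c=np.array(o['tray'])
    C.append((np.array([np.r_[c+i*.065*f+j*.065*e,.016] for i,j in((-1,-1),(1,-1),(1,1),(-1,1),(-1,-1))]),R))
    add(*o['med'],[(.072,.025),(0,.035)]); add(*o['unc'],[(.0,.028)])
    return C
E
cat > run1.py <<'E'
from ov import *
o=dict(bottle=(.5634,.1979),cruc=(.589,-.067),small=(.5636,-.402),pb=(.4527,.2219),th=0.04,tray=(.4333,-.3758),tt=-.097+.19,med=(.647,-.272),unc=(.643,.065))
o['tt']=-np.arctan2(-.0132,.136)*-1
C=build(o)
t=cv2.imread('pics/top0.png');s=cv2.imread('pics/scene0.png')
overlay('top',t,C,(95,165,275,285),4.4,'pics/ov_t1.png')
overlay('top',t,C,(250,165,400,285),4.4,'pics/ov_t2.png')
overlay('scene',s,C,(110,140,380,335),2.9,'pics/ov_s1.png')
E
python3 run1.py
```

```text
(no output)
```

View pics/ov_t1.png

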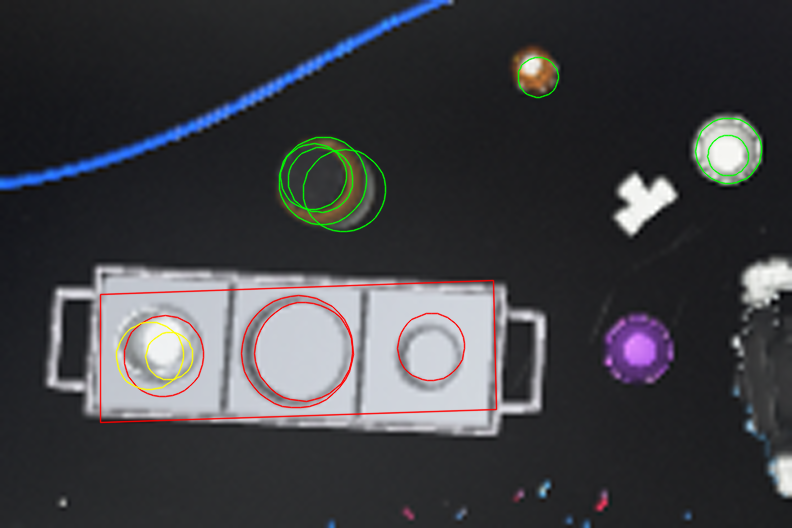

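View pics/ov_t2.png

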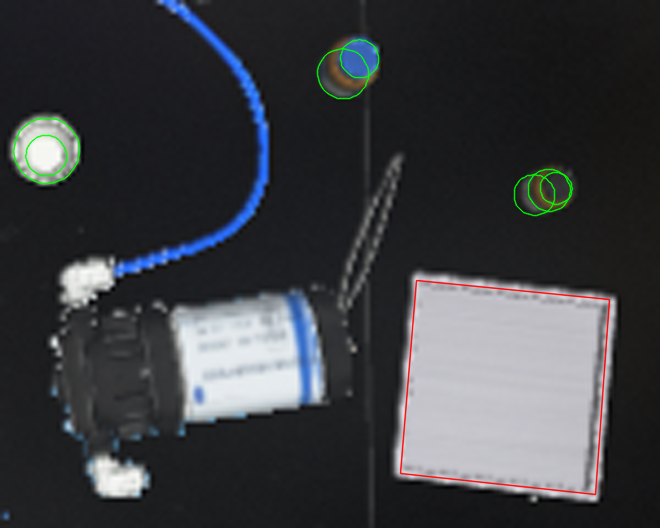

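View pics/ov_s1.png

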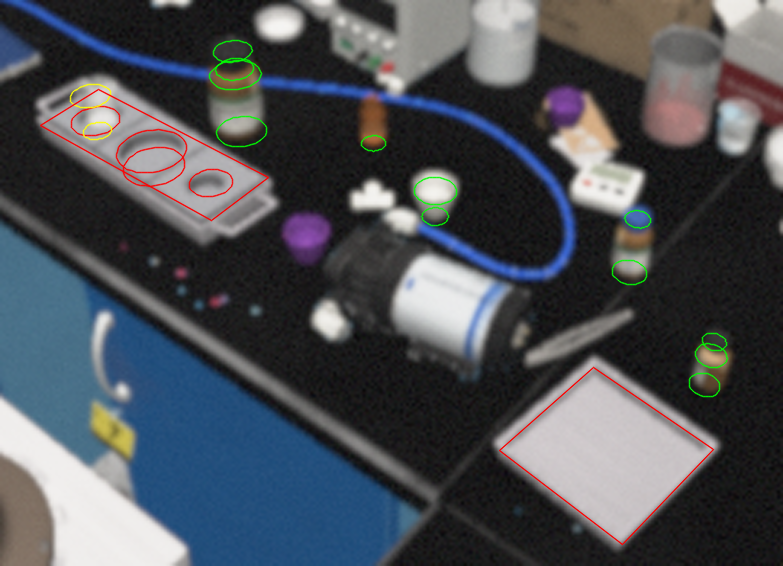

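```bash
cat >> h.py <<'E'
from scipy.spatial.transform import Rotation as Ro
def quat(phi):
    x=np.array([0,0,-1.]);z=np.array([np.cos(phi),np.sin(phi),0]);y=np.cross(z,x)
    return Ro.from_matrix(np.c_[x,y,z]).as_quat()
def best(p,phi):
    q0=np.array(r.get_joint_positions());L=[]
    for f in(phi,phi+np.pi):
        q=solver.ik(p,quat(f))
        if q is not None: L.append((np.abs(np.array(q)-q0).max(),f,np.array(q)))
    return min(L,key=lambda a:a[0]) if L else None
E
python3 - <<'E'
from h import *
print(Ro.from_quat(r.get_ee_rot()).as_matrix())
for p,phi in [((.457,.312,.047),-.04),((.433,-.375,.035),0),((.59,-.066,.031),1.1),((.457,.312,.05),-.04),((.566,-.401,.04),0),((.45,.133,.05),-.04),((.567,.2,.064),-.04),((.454,.223,.07),-.04)]:
  for z in (0,.16):
    for f in (phi,phi+np.pi):
        q=solver.ik((p[0],p[1],p[2]+z),quat(f));print(p,z,round(f,2),None if q is None else np.array(q))
E
```

```text
[[-0.0004 -0.9331  0.3595]
 [-0.0013  0.3595  0.9331]
 [-1.     -0.0001 -0.0014]]
(0.457, 0.312, 0.047) 0 -0.04 [-0.9014  0.5397  0.283   1.9543 -0.2307  0.6783 -0.516 ]
(0.457, 0.312, 0.047) 0 3.1 [-0.4716  0.5452 -0.2815  1.9242  0.2249  0.7023  2.2148]
(0.457, 0.312, 0.047) 0.16 -0.04 [-0.9633  0.3242  0.3496  1.8271 -0.129   1.0124 -0.6019]
(0.457, 0.312, 0.047) 0.16 3.1 [-0.5065  0.3306 -0.2263  1.7964  0.0854  1.0241  2.3362]
(0.433, -0.375, 0.035) 0 0 [ 0.0528  0.7266  0.8211  1.9349 -0.7356  0.8104  1.287 ]
(0.433, -0.375, 0.035) 0 3.14 [-0.0614  0.8436  1.0317  1.9412 -0.9272  0.9296 -1.6918]
(0.433, -0.375, 0.035) 0.16 0 [-0.104   0.5417  1.0447  1.821  -0.5271  1.0895  1.1345]
(0.433, -0.375, 0.035) 0.16 3.14 [-0.195   0.6713  1.2585  1.8251 -0.6951  1.1789 -1.8485]
(0.59, -0.066, 0.031) 0 1.1 [-0.2284  0.6264  0.3554  1.864  -0.3194  0.7071  1.41  ]
(0.59, -0.066, 0.031) 0 4.24 [-0.645   0.879   1.0309  1.8901 -0.941   0.9568 -1.201 ]
(0.59, -0.066, 0.031) 0.16 1.1 [-0.4013  0.4422  0.5866  1.7581 -0.2807  1.0257  1.388 ]
(0.59, -0.066, 0.031) 0.16 4.24 [-0.7646  0.7207  
[... 1079 characters left out ...]
133]
(0.567, 0.2, 0.064) 0 -0.04 [-0.7284  0.5972  0.4285  1.8329 -0.3373  0.7837 -0.1637]
(0.567, 0.2, 0.064) 0 3.1 [-0.2559  0.5765 -0.2238  1.7986  0.172   0.7854  2.5349]
(0.567, 0.2, 0.064) 0.16 -0.04 [-0.7593  0.4012  0.459   1.6965 -0.1964  1.0897 -0.2805]
(0.567, 0.2, 0.064) 0.16 3.1 [-0.3279  0.3863 -0.1223  1.666   0.0518  1.0924  2.6365]
(0.454, 0.223, 0.07) 0 -0.04 [-0.851   0.4484  0.3781  2.0608 -0.2583  0.6768 -0.3441]
(0.454, 0.223, 0.07) 0 3.1 [-0.3707  0.4408 -0.2267  2.0288  0.1516  0.6876  2.4077]
(0.454, 0.223, 0.07) 0.16 -0.04 [-0.9057  0.2173  0.4173  1.9112 -0.1019  1.0335 -0.4848]
(0.454, 0.223, 0.07) 0.16 3.1 [-0.4547  0.2202 -0.1145  1.8832  0.0289  1.0398  2.5205]
```

```bash
cat >> h.py <<'E'
def goto(x,y,z,phi): r.move_pose([x,y,z],quat(phi))
def st(x,y,z,phi,speed=.15): r.move_straight([x,y,z],quat(phi),speed)
def stat(m=''): print(m,round(r.get_time_s(),2),np.array(r.get_tool_pos()),np.array(r.get_contact_force()),'w',round(r.get_grip_width()*.088,4))
def snap(tag):
    for n in("scene","top"): cv2.imwrite(f"pics/{n}_{tag}.png",imaging.read_camera(n))
def zoom(src,box,s,out):
    I=cv2.imread(src);x0,y0,x1,y1=box;cv2.imwrite(out,cv2.resize(I[y0:y1,x0:x1],None,fx=s,fy=s,interpolation=cv2.INTER_CUBIC))
E
python3 - <<'E'
from h import *
goto(.4583,.3133,.15,-.04);stat()
st(.4583,.3133,.047,-.04,.12);stat()
r.clamp(6);stat('clamped')
st(.4583,.3133,.19,-.04,.2);stat()
snap('cup')
E
python3 -c "
from h import *
zoom('pics/scene_cup.png',(90,80,350,275),3,'pics/cz.png');zoom('pics/top_cup.png',(90,170,250,290),4.5,'pics/cz2.png')"
```

```text
1.48 [0.4576 0.3151 0.1502] [0.3237 0.2041 0.0058] w 0.0884
 2.48 [0.4587 0.3137 0.0476] [ 0.2399  0.642  -0.6888] w 0.088
clamped 3.25 [0.4584 0.3133 0.047 ] [0.9617 0.3295 0.0172] w 0.0429
 4.12 [0.4577 0.313  0.1891] [ 0.1804 -0.5478 -1.4288] w 0.0427
```

View pics/cz.png

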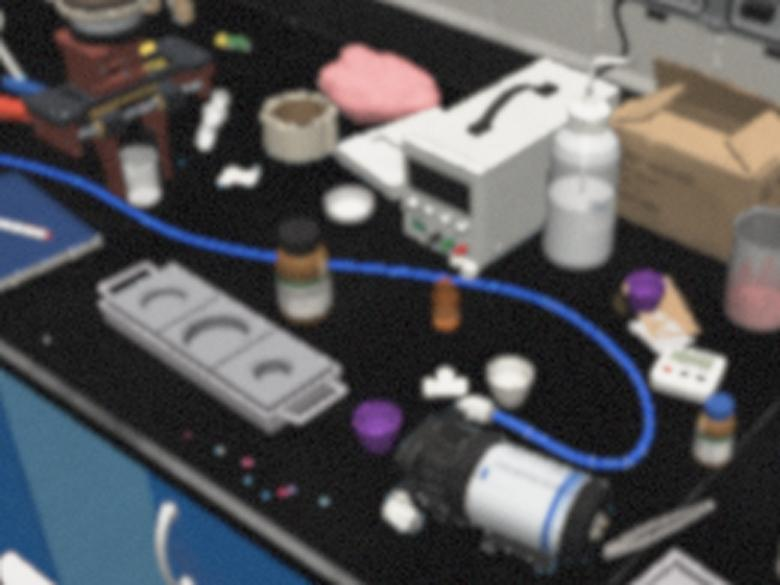

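View pics/cz2.png

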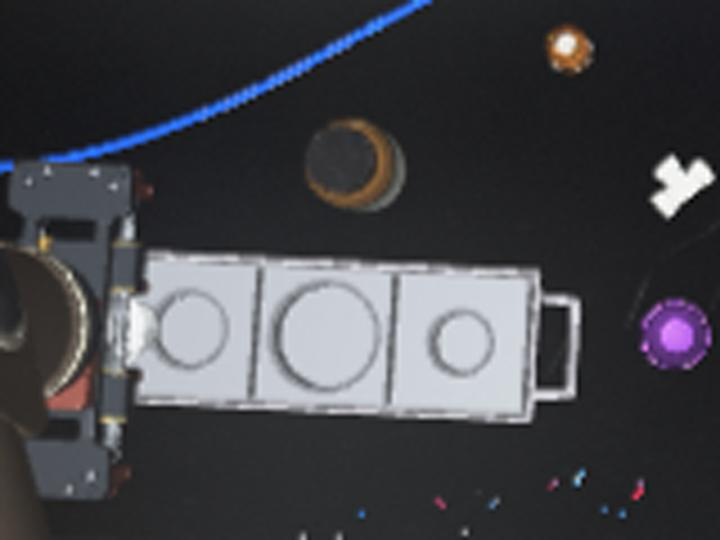

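```bash
python3 - <<'E'
from ov import *
for a,b in (((192,329),(163,297)),((327,337),(217,331)),((463,343),(272,371))):
    print(back('top',zt(*a,4.5,90,170),.028),back('scene',zt(*b,3,90,80),.028))
add(.4577,.313,[(.156,.032),(.205,.044)])
overlay('scene',cv2.imread('pics/scene_cup.png'),C,(100,110,180,170),9,'pics/oc.png')
E
```

```text
[0.457  0.3106 0.028 ] [0.4613 0.3189 0.028 ]
[0.4524 0.2214 0.028 ] [0.4585 0.2273 0.028 ]
[0.4491 0.1318 0.028 ] [0.45   0.1339 0.028 ]
```

View pics/oc.png

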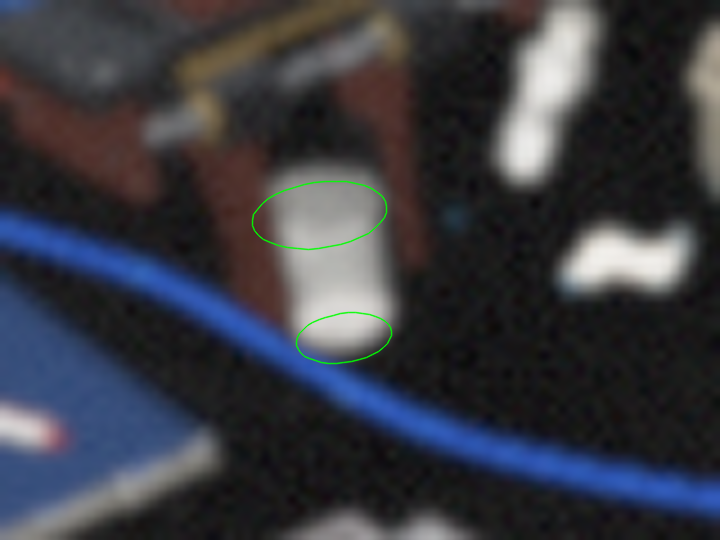

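```bash
python3 - <<'E'
from h import *
goto(.434,-.376,.22,0);stat()
st(.434,-.376,.037,0,.12);stat()
r.let_go();stat('rel')
st(.434,-.376,.2,0,.25)
goto(.59,-.0665,.16,1.13);stat()
snap('c2')
st(.59,-.0665,.033,1.13,.1);stat()
r.clamp(15);stat('clamped')
st(.59,-.0665,.2,1.13,.2);stat()
snap('c3')
E
python3 -c "
from h import *
zoom('pics/scene_c3.png',(110,120,380,330),2.9,'pics/cz.png');zoom('pics/top_c3.png',(220,150,400,285),4.2,'pics/cz2.png')"
```

```text
6.67 [ 0.4347 -0.3752  0.2198] [ 0.0496 -0.0184  0.2343] w 0.0425
 8.34 [ 0.4343 -0.3763  0.0376] [-0.5605  0.4898  0.3297] w 0.0425
rel 9.19 [ 0.434 -0.376  0.037] [ 0.7253 -0.063   0.2178] w 0.0878
 11.31 [ 0.5896 -0.0687  0.1602] [-0.2329 -0.6552 -0.8121] w 0.0877
 12.82 [ 0.5904 -0.0666  0.0336] [-0.9311  0.2595 -0.2377] w 0.0879
clamped 13.6 [ 0.59   -0.0664  0.033 ] [-0.4678  1.2912  0.6634] w 0.0421
 14.58 [ 0.5893 -0.0662  0.1989] [ 0.3882 -0.4995 -0.5169] w 0.0425
```

View pics/cz.png

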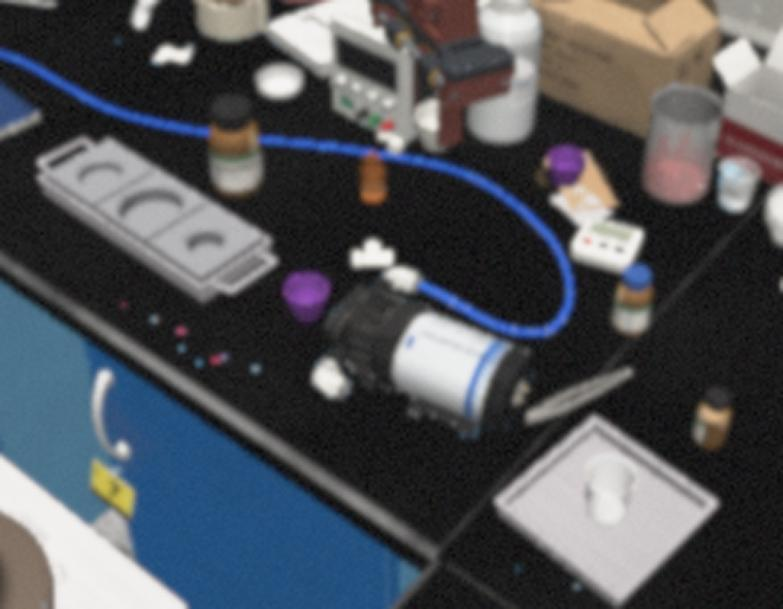

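View pics/cz2.png

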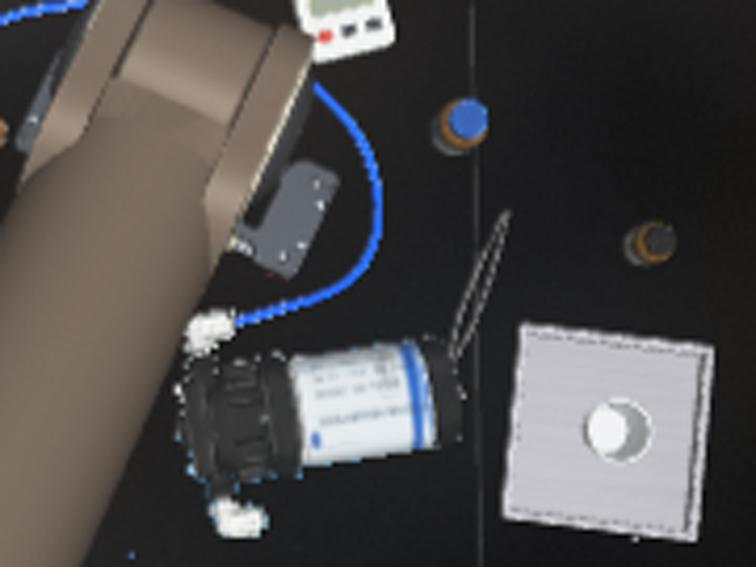

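```bash
python3 - <<'E'
from h import *
print(back('top',zt(617.5,430,4.2,220,150),.052), back('top',zt(654,241,4.2,220,150),.058),back('scene',zt(608,468,2.9,110,120),.052))
# pockets
I=cv2.imread('pics/top_cup.png')
E
python3 -c "
from h import *
zoom('pics/scene_c3.png',(235,140,285,180),12,'pics/cz.png')"
```

```text
[ 0.4347 -0.3742  0.052 ] [ 0.5643 -0.4005  0.058 ] [ 0.4433 -0.3671  0.052 ]
```

View pics/cz.png

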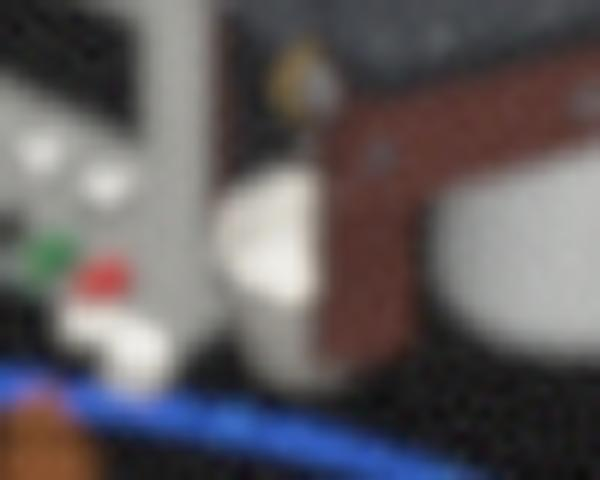

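```bash
python3 - <<'E'
from h import *
X,Y=.457,.3105
goto(X,Y,.2,-.04);stat()
st(X,Y,.06,-.04,.15);st(X,Y,.0475,-.04,.04);stat()
r.let_go();stat('rel')
st(X,Y,.16,-.04,.25)
X,Y=.5640,-.4015
goto(X,Y,.2,0);stat();snap('c4')
st(X,Y,.039,0,.12);stat()
r.clamp(20);stat('clamped')
st(X,Y,.2,0,.2);stat()
snap('c5')
E
python3 -c "
from h import *
zoom('pics/scene_c5.png',(110,120,380,330),2.9,'pics/cz.png');zoom('pics/top_c4.png',(90,170,250,290),4.5,'pics/cz2.png')"
```

```text
16.19 [0.4575 0.3096 0.2   ] [ 0.3325  0.1722 -0.7482] w 0.0425
 17.74 [0.4569 0.3107 0.0474] [ 0.4246  1.0349 -0.0321] w 0.0427
rel 18.59 [0.457  0.3105 0.0475] [-0.6622  0.5765  0.2255] w 0.088
 21.74 [ 0.565  -0.4002  0.1998] [-0.2125  0.1506 -0.0471] w 0.0881
 23.33 [ 0.5644 -0.4019  0.0399] [ 0.0541 -0.1731  0.1504] w 0.0881
clamped 24.3 [ 0.5641 -0.4015  0.039 ] [1.1521 0.2103 1.0877] w 0.0264
 25.26 [ 0.5636 -0.4009  0.1987] [ 0.0718  0.5944 -0.3295] w 0.0269
```

View pics/cz.png

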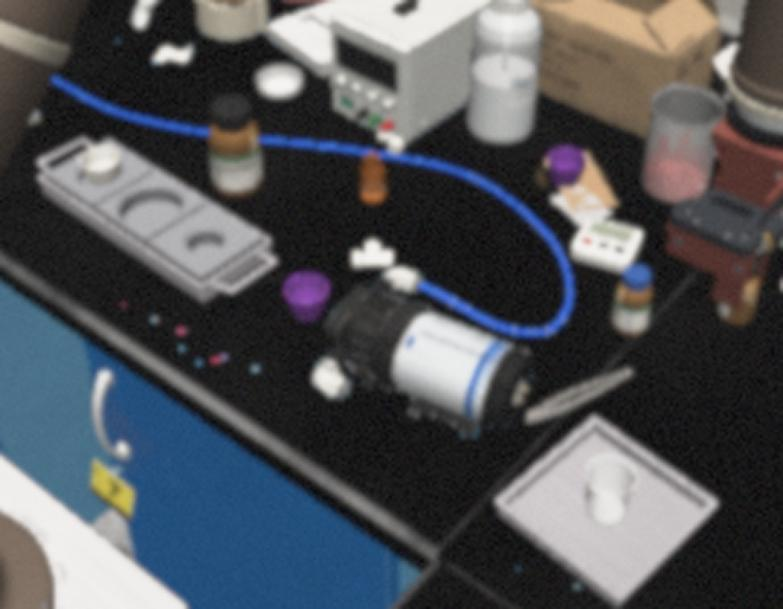

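View pics/cz2.png

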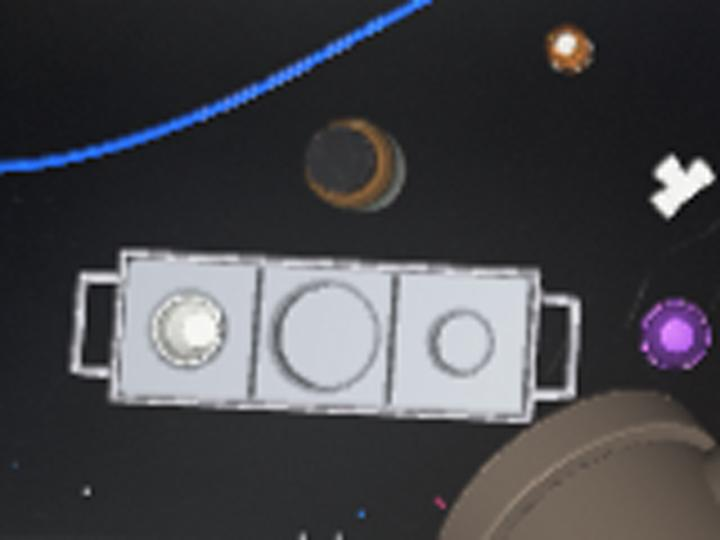

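```bash
python3 - <<'E'
from h import *
X,Y=.4492,.1317
goto(X,Y,.2,-.04);stat();snap('c6')
st(X,Y,.06,-.04,.15);st(X,Y,.0455,-.04,.04);stat()
r.let_go();stat('rel')
st(X,Y,.2,-.04,.25)
b=back('top',zt(343,157,4.5,90,170),.112);print(b)
X,Y=.5645,.1975
goto(X,Y,.2,-.04);stat();snap('c7')
E
python3 -c "
from h import *
zoom('pics/scene_c7.png',(100,120,280,255),4.2,'pics/cz.png');zoom('pics/top_c7.png',(90,170,250,290),4.5,'pics/cz2.png')"
```

```text
27.32 [0.4498 0.1311 0.2002] [-0.1366 -0.4894  0.0653] w 0.0268
 29.02 [0.4512 0.135  0.046 ] [ 2.2493 10.8729  7.9282] w 0.0267
rel 30.06 [0.4492 0.1317 0.0455] [ 1.0162 -0.4373  0.4082] w 0.0883
[0.5637 0.1976 0.112 ]
 31.42 [0.564  0.1961 0.1978] [ 0.1828 -0.5733 -0.7377] w 0.0883
```

View pics/cz.png

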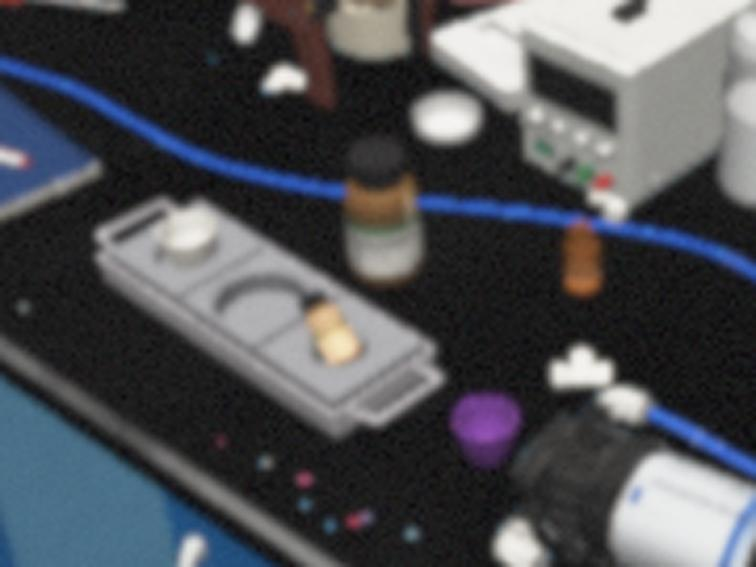

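View pics/cz2.png

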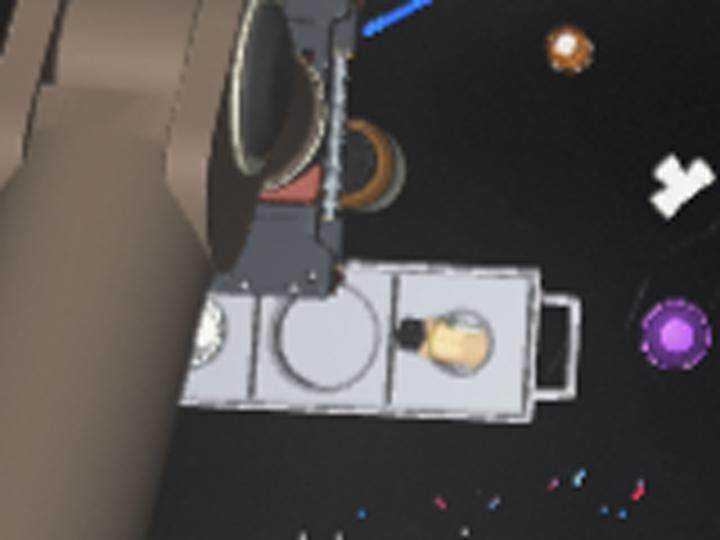

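```bash
python3 -c "
from h import *
a=cv2.imread('pics/scene_c5.png')[170:260,320:410];b=cv2.imread('pics/scene_c6.png')[110:200,150:240]
cv2.imwrite('pics/m.png',np.hstack([cv2.resize(x,None,fx=4.4,fy=4.4,interpolation=cv2.INTER_CUBIC) for x in(a,b)]))
"
```

View pics/m.png

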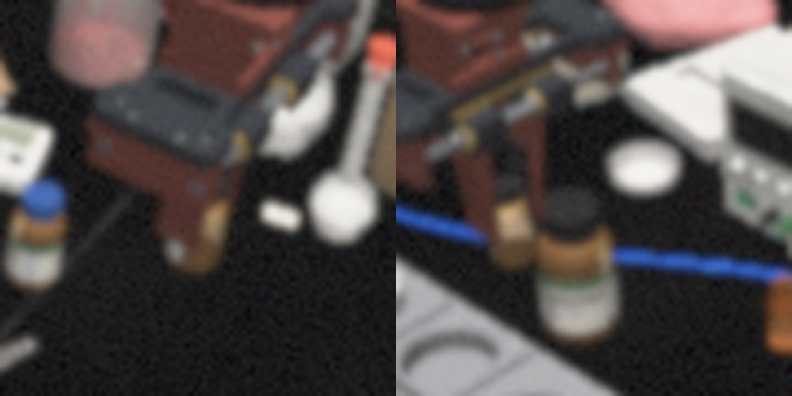

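```bash
cat > fit.py <<'E'
from ov import *
import sys
def vial(b,al,az):
    a=np.array([np.sin(al)*np.cos(az),np.sin(al)*np.sin(az),np.cos(al)])
    u=np.cross(a,[.3,.1,1]);u/=np.linalg.norm(u);v=np.cross(a,u);t=np.linspace(0,2*np.pi,40)[:,None]
    L=[]
    for h,d,c in((0,.028,G),(.04,.028,G),(.047,.021,Y),(.058,.021,Y)):
        L.append((np.array(b)+a*h+d/2*(np.cos(t)*u+np.sin(t)*v),c))
    return L
if __name__=='__main__':
    x,y,z,al,az=map(float,sys.argv[1:6]);tag=sys.argv[6]
    L=vial((x,y,z),np.radians(al),np.radians(az))
    t=f'pics/top_{tag}.png';s=f'pics/scene_{tag}.png'
    # scene bias: shift via image translation  (true appears ~1px up)
    bt=(165,225,215,265);bs=(155,175,210,215)
    overlay('top',cv2.imread(t),L,bt,8,'pics/a.png');overlay('scene',cv2.imread(s),L,bs,8,'pics/b.png')
    overlay('top',cv2.imread(t),[],bt,8,'pics/c.png');overlay('scene',cv2.imread(s),[],bs,8,'pics/d.png')
    I=[cv2.imread(f'pics/{k}.png') for k in'abcd'];I=[cv2.copyMakeBorder(i,0,0,0,440-i.shape[1],cv2.BORDER_CONSTANT)[:,:440] for i in I]
    cv2.imwrite('pics/fit.png',cv2.resize(np.vstack([np.hstack(I[:2]),np.hstack(I[2:])]),(780,567)))
E
python3 fit.py .449 .118 .016 55 90 c7
```

```text
(no output)
```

View pics/fit.png

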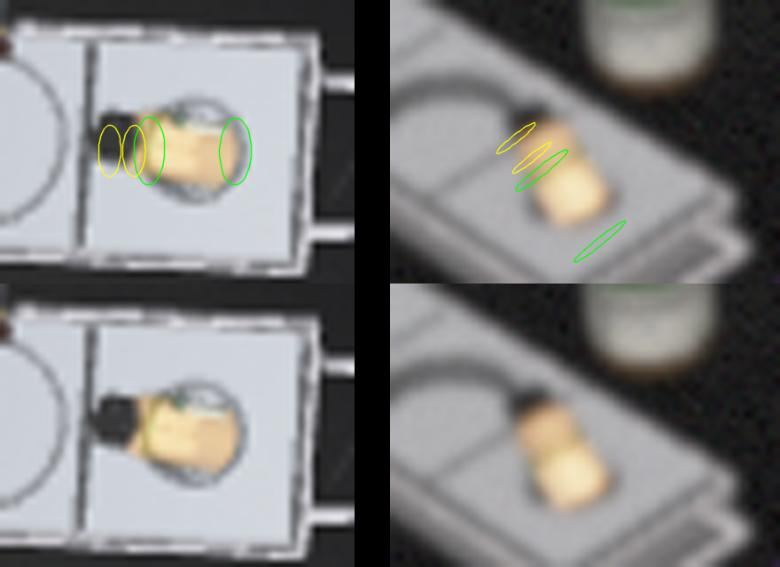

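```bash
cat > fit2.py <<'E'
from fit import *
from scipy.optimize import differential_evolution
k=780/880*8
tp=np.array([(92,402),(105,393),(135,395),(150,392),(180,400),(235,402),(244,430),(238,470),(190,466),(140,455),(128,443),(105,445),(92,432)],float)
sp=np.array([(513,400),(530,386),(550,392),(572,402),(585,440),(610,480),(605,497),(570,510),(545,500),(530,465),(516,435),(512,415)],float)
tp=(tp-[0,283.5])/k-.5+[165,225]; sp=(sp-[390,283.5])/k-.5+[155,175]
bias={'top':np.zeros(2),'scene':np.array([0,-1.2])}
S=6
def mask(polys,o,sz=(60,60)):
    m=np.zeros((sz[1]*S,sz[0]*S),np.uint8)
    for p in polys: cv2.fillPoly(m,[np.round((p-o)*S).astype(np.int32)],1)
    return m
O={'top':np.array([160,215]),'scene':np.array([152,165])}
M={'top':mask([tp],O['top']),'scene':mask([sp],O['scene'])}
def cost(p):
    L=vial(p[:3],p[3],p[4]);c=0
    for n in M:
        q=[(proj(n,a)+bias[n]).astype(np.float32) for a,_ in L]
        hull=[cv2.convexHull(np.vstack(h))[:,0] for h in((q[0],q[1]),(q[1],q[2]),(q[2],q[3]))]
        m=mask(hull,O[n]);c+=1-(m&M[n]).sum()/max(1,(m|M[n]).sum())
    return c
if __name__=='__main__':
    R=differential_evolution(cost,[(.43,.47),(.10,.15),(0,.05),(.2,1.6),(.7,2.3)],seed=1,maxiter=80)
    print(R.x,np.degrees(R.x[3:]),R.fun)
    open('fitp.txt','w').write(' '.join(map(str,list(R.x[:3])+list(np.degrees(R.x[3:])))))
E
python3 fit2.py && python3 fit.py $(cat fitp.txt) c7
```

```text
[0.4484 0.1248 0.0174 0.7694 1.3892] [44.0861 79.5937] 0.22921687425392467
```

View pics/fit.png

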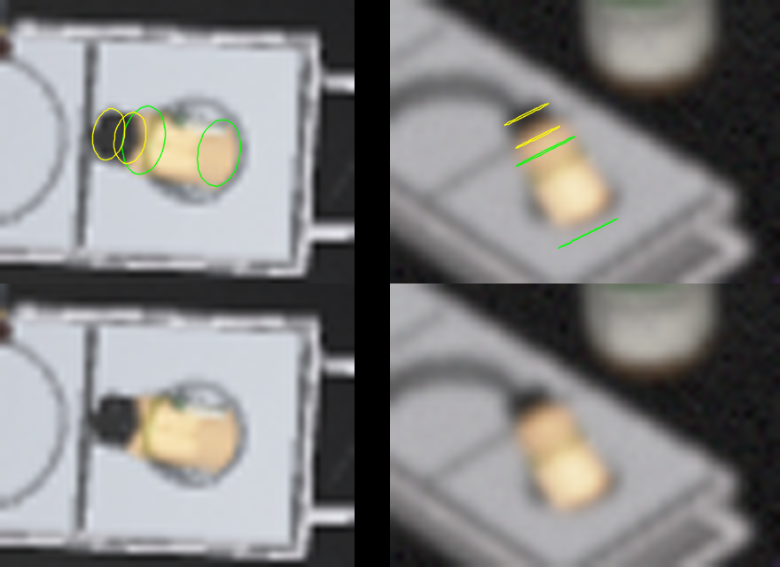

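```bash
cat >> h.py <<'E'
def tq(beta,az):
    """tool leaning by beta toward azimuth az (gripper body toward az), jaw perpendicular"""
    d=-np.array([np.sin(beta)*np.cos(az),np.sin(beta)*np.sin(az),np.cos(beta)])
    z=np.array([np.cos(az-np.pi/2),np.sin(az-np.pi/2),0]);y=np.cross(z,d)
    return d,Ro.from_matrix(np.c_[d,y,z]).as_quat()
E
cat > plan.py <<'E'
from h import *
al,az=np.radians([44,80]);be=np.radians(20)
a=np.array([np.sin(al)*np.cos(az),np.sin(al)*np.sin(az),np.cos(al)])
base=np.array([.4484,.1248,.0174]);h=.035
A=base+a*h
d,Q=tq(be,az);T=A-.005*d
d2,Q2=tq(be-al,az)
def place(x,y,z): # base target upright
    return np.array([x,y,z+h])-.005*d2
if __name__=='__main__':
    print(A,T,d,d2)
    for p,q in((T-.1*d,Q),(T,Q),(T+[0,0,.15],Q),(T+[0,0,.15],Q2),(place(.564,-.4,.15),Q2),(place(.564,-.4,.001),Q2)):
        print(p,solver.ik(p,q))
E
python3 plan.py
```

```text
[0.4526 0.1487 0.0426] [0.4529 0.1504 0.0473] [-0.0594 -0.3368 -0.9397] [ 0.0706  0.4006 -0.9135]
[0.4589 0.1841 0.1412] [-1.4097  0.7211  1.1406  1.9102 -0.3811  1.105  -0.2908]
[0.4529 0.1504 0.0473] [-1.3104  0.8234  1.0298  2.0176 -0.501   0.903  -0.1967]
[0.4529 0.1504 0.1973] [-1.4471  0.6196  1.2284  1.9146 -0.2844  1.1659 -0.2832]
[0.4529 0.1504 0.1973] [-1.0143  0.2328  1.0238  2.1732 -0.7932  0.9331  0.3314]
[ 0.5636 -0.402   0.1896] [ 0.2385  0.8897  0.9526  1.3208 -0.9319  1.6492  1.0521]
[ 0.5636 -0.402   0.0406] [ 0.3531  0.9597  0.6676  1.4037 -0.8762  1.3634  1.0781]
```

```bash
python3 - <<'E'
from h import *
X,Y=.5638,.1972
st(X,Y,.064,-.04,.15);stat()
r.clamp(35);stat('clamped')
st(X,Y,.075,-.04,.05);stat()
st(X-.002,.278,.075,-.04,.12)
st(X-.002,.278,.0645,-.04,.04);stat()
r.let_go();stat('rel')
st(X-.002,.278,.2,-.04,.25);stat();
from plan import *
r.move_pose(T-.1*d,Q);stat();snap('c8')
E
python3 -c "
from h import *
zoom('pics/scene_c8.png',(100,110,280,245),4.2,'pics/cz.png');zoom('pics/top_c8.png',(90,170,250,290),4.5,'pics/cz2.png')"
```

```text
32.58 [0.5644 0.1973 0.0649] [0.9778 0.3075 0.1941] w 0.0876
clamped 33.19 [0.5642 0.1972 0.0642] [0.5843 0.4857 1.5098] w 0.0555
 33.56 [0.5637 0.1973 0.0752] [-0.4838 -0.1855 -2.488 ] w 0.0554
 34.79 [0.5617 0.2774 0.0641] [-0.6779 -0.0164 -2.1206] w 0.0549
rel 35.48 [0.5618 0.278  0.0645] [-0.5221  0.2245 -0.5181] w 0.0878
 36.17 [0.561  0.2782 0.1989] [-0.2717 -0.7862 -1.2186] w 0.088
 36.82 [0.4597 0.1847 0.1411] [0.3407 0.5298 0.7622] w 0.088
```

View pics/cz.png

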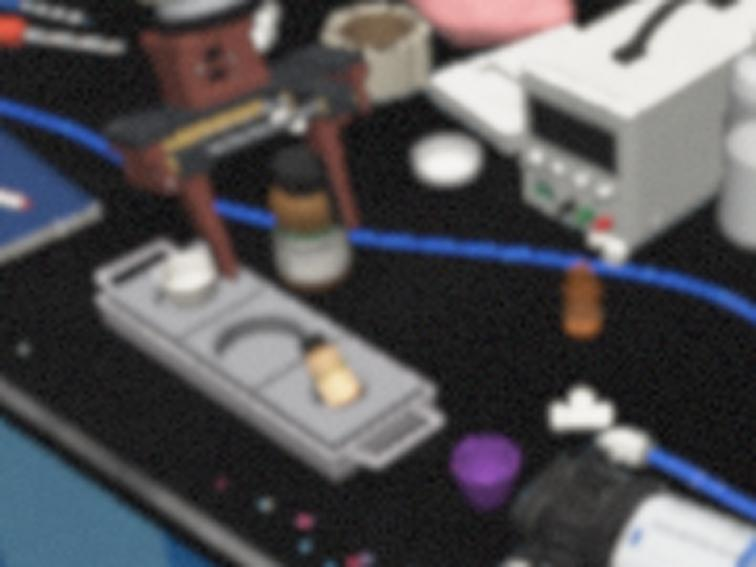

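View pics/cz2.png

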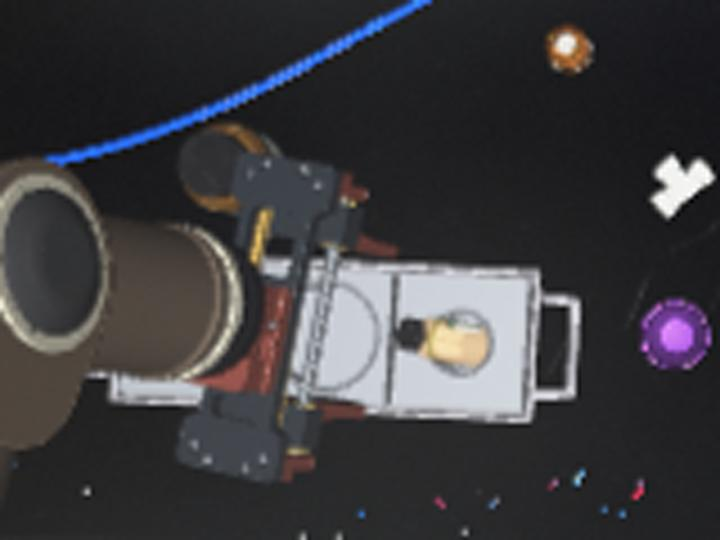

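```bash
python3 - <<'E'
from plan import *
r.move_straight(T,Q,.1);stat()
r.clamp(20);stat('clamped')
r.move_straight(T+[0,0,.16],Q,.12);stat()
r.move_pose(T+[0.03,-.03,.2],Q2);stat()
snap('c9')
E
python3 -c "
from h import *
zoom('pics/scene_c9.png',(120,80,290,210),4.5,'pics/cz.png')"
```

```text
38.07 [0.4533 0.1507 0.0476] [ 0.7332 -0.0693  0.741 ] w 0.0879
clamped 39.03 [0.4534 0.1506 0.0474] [1.8938 0.6624 1.1493] w 0.027
 40.52 [0.4526 0.1503 0.2068] [ 0.5748  0.8666 -0.4655] w 0.0269
 41.23 [0.4824 0.121  0.2467] [-0.3703  1.0874 -0.7574] w 0.027
```

View pics/cz.png

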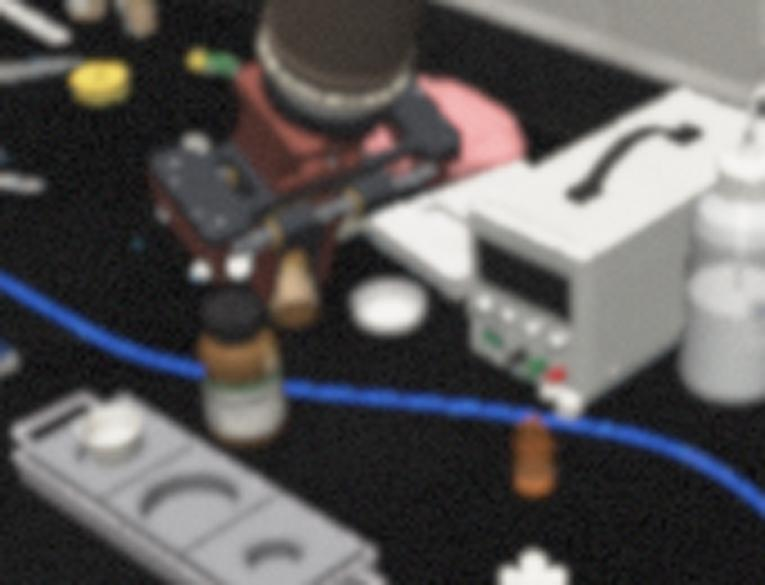

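```bash
python3 - <<'E'
from plan import *
r.move_pose(place(.564,-.4,.15),Q2);stat()
r.move_straight(place(.564,-.4,.012),Q2,.12)
f0=np.array(r.get_contact_force())[2]
for z in np.arange(.009,-.012,-.003):
    r.move_straight(place(.564,-.4,z),Q2,.04)
    f=np.array(r.get_contact_force())[2]
    if abs(f-f0)>4: break
print(z,f0,f);stat()
r.let_go();stat('rel')
r.move_straight(place(.564,-.4,z)-.12*d2,Q2,.2);stat()
snap('c10')
E
python3 -c "
from h import *
zoom('pics/scene_c10.png',(290,190,420,290),5.5,'pics/cz.png');zoom('pics/top_c10.png',(320,170,440,260),6,'pics/cz2.png')"
```

```text
43.26 [ 0.5649 -0.4005  0.1899] [ 0.6909  0.5564 -0.3216] w 0.0272
-0.003000000000000001 -0.9231456612316404 8.391288642929384
 45.81 [ 0.564  -0.4025  0.0383] [-0.7454  0.3097  8.3913] w 0.0266
rel 46.85 [ 0.5637 -0.402   0.0366] [-0.1253  0.404  -0.5243] w 0.0881
 47.6 [ 0.5552 -0.4493  0.1452] [-1.1416  0.2295 -0.2684] w 0.088
```

View pics/cz.png

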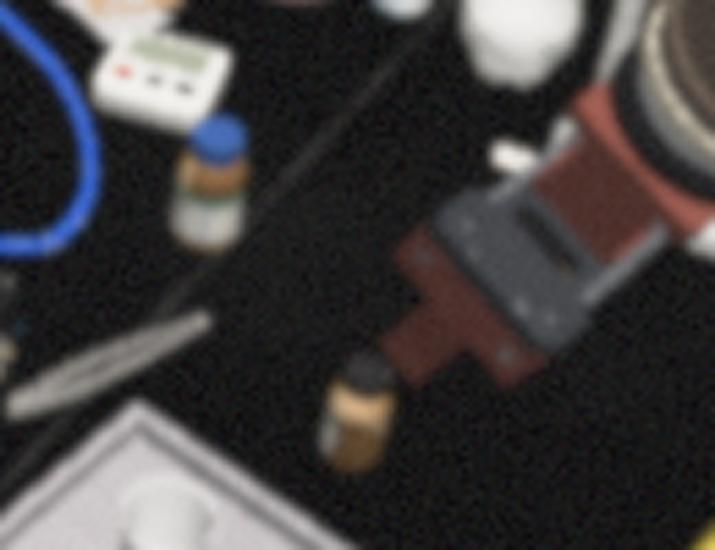

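View pics/cz2.png

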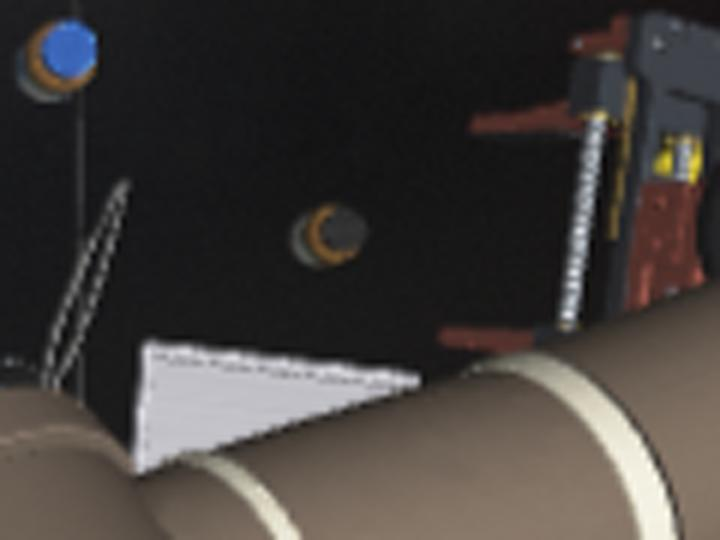

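```bash
python3 - <<'E'
from ov import *
p=back('top',zt(346,229,6,320,170),.058);print(p)
for off in((0,0),(0,-.008)):
    add(p[0]+off[0],p[1]+off[1],[(.058,.021),(.04,.028),(0,.028)],G if off[1]==0 else R)
overlay('top',cv2.imread('pics/top_c10.png'),C,(350,190,400,225),8,'pics/a.png')
overlay('scene',cv2.imread('pics/scene_c10.png'),C,(335,245,385,280),8,'pics/b.png')
cv2.imwrite('pics/ab.png',np.hstack([cv2.imread('pics/a.png'),cv2.imread('pics/b.png')]))
E
```

```text
[ 0.5622 -0.406   0.058 ]
```

View pics/ab.png

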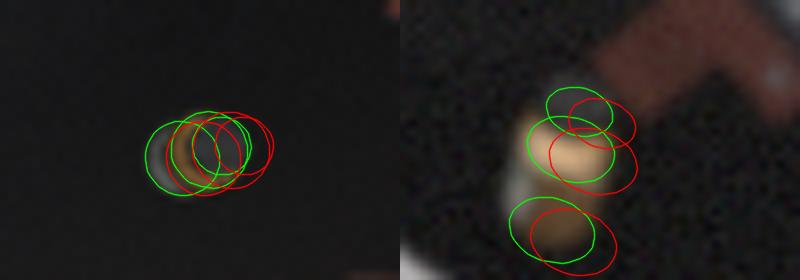

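```bash
python3 - <<'E'
from ov import *
print('cruc',back('top',zt(188,329,4.5,90,170),.050), 'bottle now', back('top',zt(222,167,4.5,90,170),.112))
add(.4498,.1311,[(.2-.039,.028),(.2+.001,.028)],G)
overlay('scene',cv2.imread('pics/scene_c6.png'),C,(150,110,220,180),8,'pics/a.png')
E
```

```text
cruc [0.4569 0.3074 0.05  ] bottle now [0.5571 0.2731 0.112 ]
```

View pics/a.png

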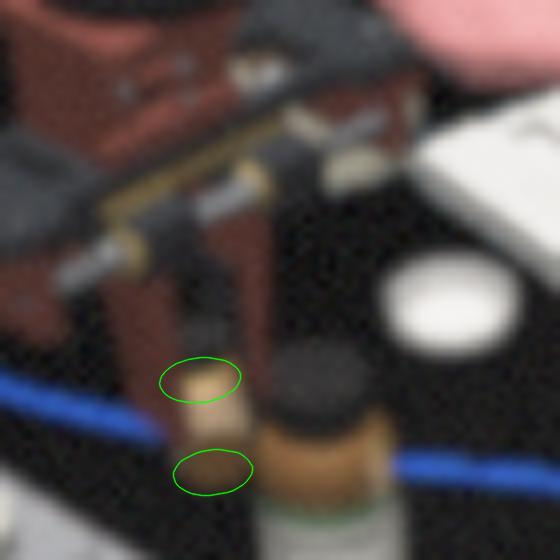

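```bash
cat >> h.py <<'E'
def insert(x,y,z0,z1,phi,step=.003,thr=2.5,gain=.0015,maxn=25):
    st(x,y,z0,phi,.15); r.pause(.1);f0=np.array(r.get_contact_force());z=z0;n=0
    while z>z1+1e-4 and n<maxn:
        n+=1; z=max(z-step,z1); st(x,y,z,phi,.05); f=np.array(r.get_contact_force())-f0
        if np.hypot(*f[:2])>thr or f[2]>4:
            print('contact',round(z,4),round(x,4),round(y,4),f)
            g=f[:2]/max(np.hypot(*f[:2]),1e-6)
            z=min(z+step,z0);st(x,y,z,phi,.05)
            x,y=x+g[0]*gain,y+g[1]*gain; st(x,y,z,phi,.05)
    print('end',x,y,z);return x,y,z
E
python3 - <<'E'
from h import *
X,Y=.5617,-.408
goto(X,Y,.15,0)
st(X,Y,.039,0,.12);stat()
r.clamp(20);stat('clamped')
st(X,Y,.2,0,.2);stat()
X,Y=.4495,.1344
goto(X,Y,.19,-.04);stat();
st(X,Y,.085,-.04,.15);snap('c11');stat()
E
python3 - <<'E'
from ov import *
add(.4495,.1344,[(.085-.039,.028),(.085+.001,.028)],G)
add(.4495,.1344,[(.028,.045)],R)
overlay('scene',cv2.imread('pics/scene_c11.png'),C,(120,150,220,225),7.5,'pics/a.png')
E
```

```text
49.33 [ 0.5621 -0.4085  0.0399] [ 0.6641 -0.1504  0.1767] w 0.0879
clamped 50.3 [ 0.5618 -0.408   0.039 ] [ 0.1334  0.3641 -0.1608] w 0.0269
 51.26 [ 0.5614 -0.4074  0.1988] [ 0.2045 -0.1341 -0.3809] w 0.0268
 53.26 [0.4501 0.1338 0.1902] [ 0.0199 -0.1249 -0.8828] w 0.0267
 54.21 [0.4501 0.1345 0.0858] [-0.5105  0.1957 -0.0317] w 0.0266
```

View pics/a.png

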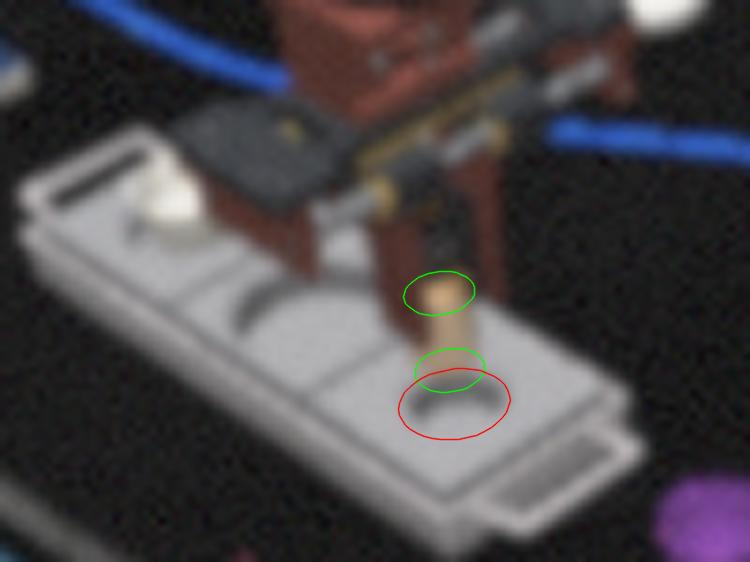

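```bash
python3 - <<'E'
from h import *
x,y,z=insert(.4495,.1344,.070,.0458,-.04);stat();snap('c12')
E
python3 -c "
from h import *
zoom('pics/scene_c12.png',(120,150,220,225),7.5,'pics/cz.png')"
```

```text
end 0.4495 0.1344 0.0458
 56.81 [0.4495 0.1344 0.0458] [-0.9988  0.6285 -0.6703] w 0.0267
```

View pics/cz.png

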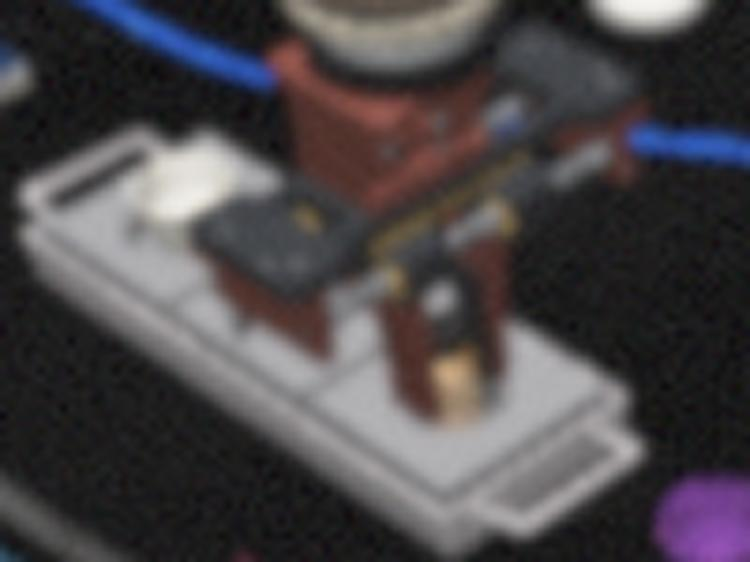

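In the pocket without contact. Release, back off, and look.

```bash
python3 - <<'E'
from h import *
r.let_go();stat('rel')
st(.4495,.1344,.2,-.04,.25)
goto(.56,.0,.3,-.04);stat();snap('c13')
E
python3 -c "
from h import *
zoom('pics/scene_c13.png',(100,110,280,245),4.2,'pics/cz.png');zoom('pics/top_c13.png',(90,170,250,290),4.5,'pics/cz2.png')"
```

```text
rel 57.95 [0.4495 0.1344 0.0458] [-1.0935  0.4519 -0.8385] w 0.088
 59.53 [0.5592 0.0009 0.2983] [ 0.2848  0.4535 -0.6364] w 0.0881
```

View pics/cz.png

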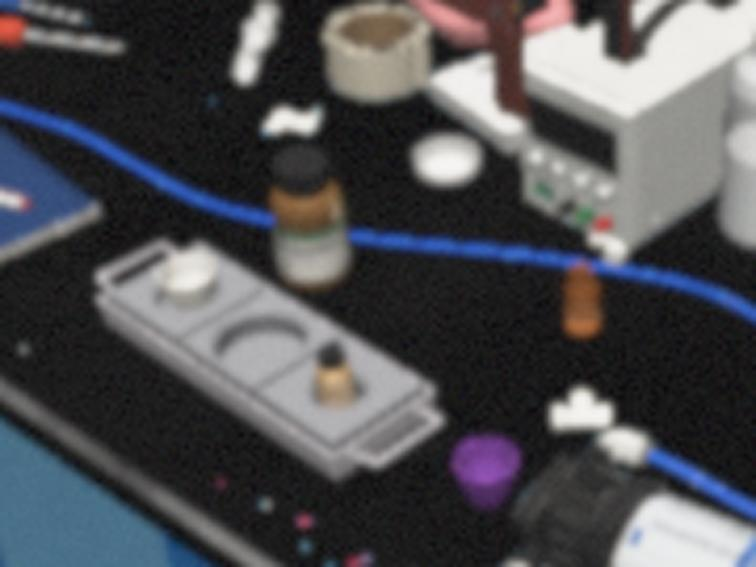

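View pics/cz2.png

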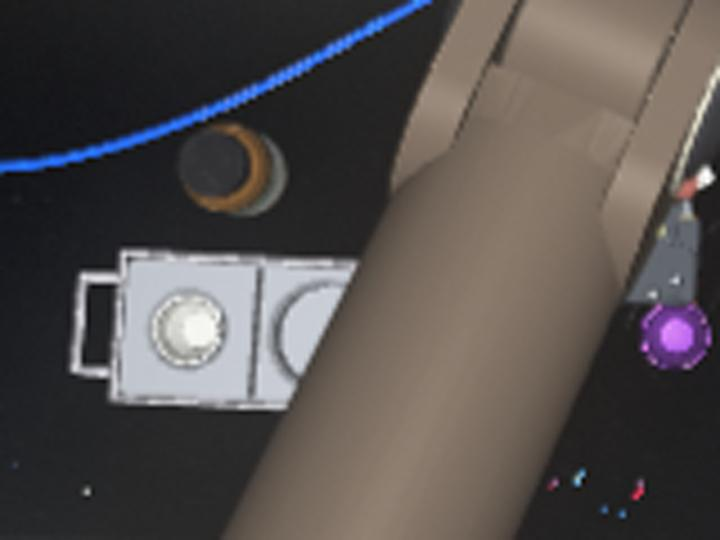

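```bash
python3 - <<'E'
from h import *
b=back('top',zt(215.5,166.5,4.5,90,170),.112);print(b,b[1]*1.0087+.0015)
X,Y=.562,.2813
goto(X,Y,.2,-.04)
st(X,Y,.064,-.04,.15);r.clamp(35);stat('clamped')
st(X,Y,.2,-.04,.15)
X,Y=.453,.2245
goto(X,Y,.2,-.04);st(X,Y,.11,-.04,.12);stat();snap('c14')
E
python3 - <<'E'
from ov import *
add(.453,.2245,[(.11-.064,.057),(.11+.016,.057)],G)
add(.453,.2245,[(.028,.075),(.006,.067)],R)
overlay('scene',cv2.imread('pics/scene_c14.png'),C,(100,120,220,210),6.3,'pics/a.png')
E
```

```text
[0.5574 0.2772 0.112 ] 0.2810642547137721
clamped 62.44 [0.5622 0.2814 0.0642] [-0.1568  0.649   1.5897] w 0.0552
 64.96 [0.4536 0.2244 0.1104] [ 0.0965  0.4329 -2.4264] w 0.0553
```

View pics/a.png

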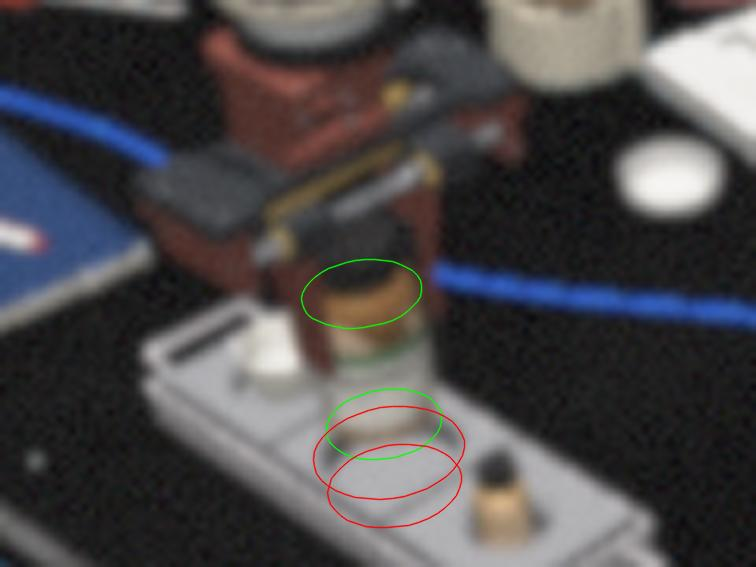

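```bash
python3 - <<'E'
from h import *
x,y,z=insert(.453,.2245,.096,.0705,-.04,thr=4);stat()
if abs(z-.0705)<.001:
    r.let_go();stat('rel')
    st(x,y,.22,-.04,.25)
    r.movej([-1.271, 0.411, -0.013, 1.596, 0.006, 1.134, -0.082]);stat()
    snap('c15')
E
python3 -c "
from h import *
zoom('pics/scene_c15.png',(100,120,380,330),2.8,'pics/cz.png');zoom('pics/top_c15.png',(90,160,400,290),2.5,'pics/cz2.png')"
```

```text
end 0.453 0.2245 0.0705
 67.66 [0.453  0.2245 0.0704] [ 0.4775 -0.4677 -2.2748] w 0.0557
rel 68.35 [0.453  0.2245 0.0705] [-0.5673 -0.3427 -0.631 ] w 0.088
 70.67 [0.2263 0.5822 0.2358] [-0.2686 -0.1481  0.2479] w 0.0881
```

View pics/cz.png

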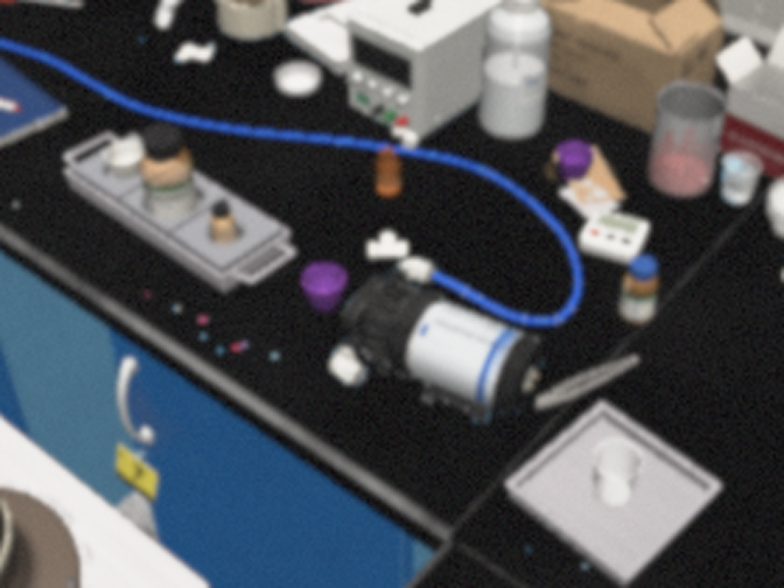

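View pics/cz2.png

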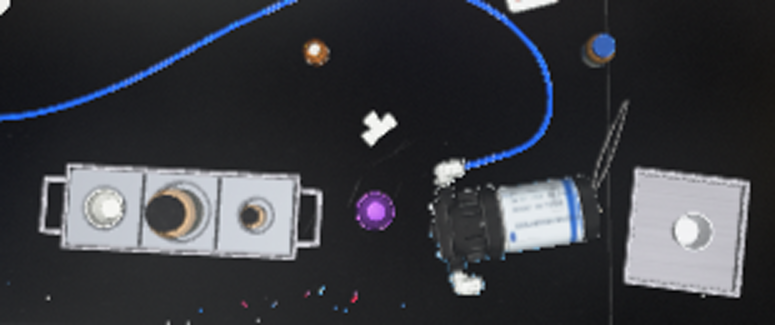

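```bash
python3 - <<'E'
from ov import *
# pocket tops (top-cam frame, no correction), object fits at same frame
for p,d in(((.457,.3106),.054),((.4524,.2214),.075),((.4491,.1318),.045)): add(*p,[(.028,d)],R)
add(.457,.3106,[(.05,.044)],G);add(.4524,.2214,[(.118,.042),(.086,.057)],G);add(.4491,.1318,[(.064,.021),(.046,.028)],G)
overlay('top',cv2.imread('pics/top_c15.png'),C,(108,220,218,270),7,'pics/a.png')
overlay('top',cv2.imread('pics/top_c15.png'),[],(108,220,218,270),7,'pics/b.png')
cv2.imwrite('pics/ab.png',cv2.resize(np.vstack([cv2.imread('pics/a.png'),cv2.imread('pics/b.png')]),(660,600)))
a=cv2.imread('pics/top0.png').astype(int);b=cv2.imread('pics/top_c15.png').astype(int)
for n,(x0,y0,x1,y1) in dict(unc=(206,170,228,192),med=(318,170,342,194)).items(): print(n,np.abs(a-b)[y0:y1,x0:x1].mean(),np.abs(a-b)[y0:y1,x0:x1].max())
E
```

```text
unc 0.8877410468319559 4
med 0.8234953703703703 38
```

View pics/ab.png

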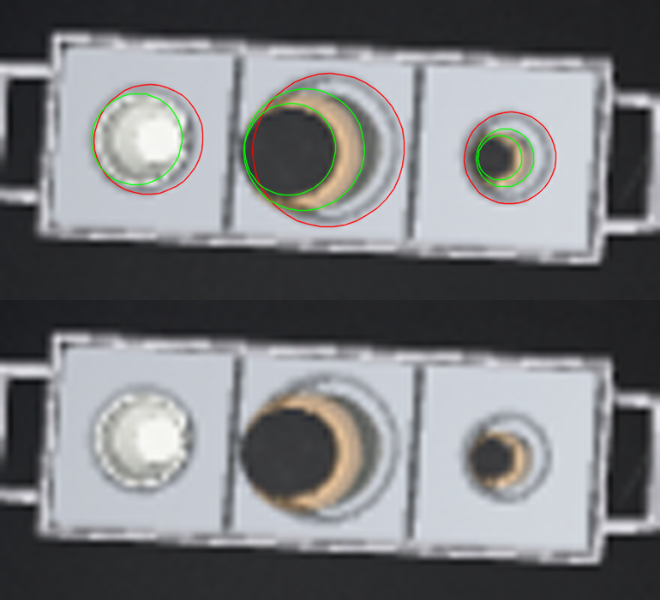

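```bash
python3 - <<'E'
from h import *
stat();job.close_job()
E
```

```text
70.77 [0.2261 0.5824 0.2361] [-0.6362  0.4304 -0.4952] w 0.0879
the job is handed in; nothing more can be done
```

I handed the job in at 70.8 s with the cup, crucible, small vial and large bottle all placed; it reported no verdict. The gripper was clear of everything, back at its start pose.

**What I did:**
- **Cup:** I moved it from the crucible's pocket to the middle of the tray.
- **Crucible:** It went into its pocket without trouble.
- **Small vial:** My first try hit the pocket's edge with about 11 N sideways, and the vial ended up leaning in the pocket at about 44°. I moved the bottle about 80 mm out of the way, picked the vial up with the gripper tilted and stood it on the bench. I then picked it up again, allowing for a measured camera error of about 1%, and the second insertion made no contact.
- **Large bottle:** I put it in its pocket last, also without contact.

**Last checks:**
- **Camera views:** Both cameras show all four upright. The crucible sits about 2–3 mm off its pocket's centre. The vial sits about 3–4 mm off, against a limit of 8 mm.
- **Heights:** I didn't measure seating heights directly. I released the vial and the bottle about 1 mm or less above their pocket floors.
- **Vials to be left alone:** The top-view pictures from before and after match around the uncapped and middle-sized vials, so neither moved noticeably.

**Disagreement:** The two cameras differed by about 2–8 mm on most points. I relied on the top camera, corrected against where the robot had actually put things.

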